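# Click the battery-box lid shut

## Robot

A 7-joint arm with a two-finger parallel gripper is mounted at the origin on the work surface. World frame = base frame: x ahead of the robot, y to its left, z up, the work surface at z = 0. Lengths are in m, angles in rad, forces in N, time in s.
With the tool pointing down it reaches from about 0.4 to 0.875 m from the base axis. Payload 6.5 kg.
Tool frame: the origin (TCP) lies on the centre line of the jaws, within the pads' length; the fingertips stand arm.finger_overhang ahead of it and the grasp point (between the pads) is the TCP (arm.finger_overhang is the distance from the TCP to the fingertips, in m); z points along the fingers, y is the line along which they close (so a half turn about z gives the same grasp; the last joint's range is limited). The gripper opens to 85 mm and grips with 20 to 120 N. Pads are 22 mm wide; open, the fingers measure 114 mm over their backs; the gripper's body (76 mm by 85 mm) begins 54 mm behind the grasp point. The pads swing forward as they close: fully open they stand 13 mm farther back than shut.
Start: joints at [1.151, 0.536, -0.004, 1.538, 0.003, 1.067, -0.071], TCP at [0.225, -0.61, 0.25] pointing down, gripper open.
Joint ranges: [-2.7, 2.7], [-0.37, 2.16], [-1.27, 1.26], [0.24, 2.4], [-1.31, 4.45], [0.19, 1.91], [-2.76, 2.76]. Speed limits (rad/s): [2.39, 2.39, 3.14, 3.14, 3.14, 3.14, 3.14].

## Interface

Orientations are given as a unit quaternion [w, x, y, z].
In Python, from bench import arm gives the robot as it stands.
- The arm moves only by the shell command python3 -m handwheel 'ROWS' [FORCE]. ROWS is JSON, a list that holds one entry, the list of rows, each a list of 5 numbers: the shift along the tool's x, y, z in m, then the turn about the tool's z in degrees, then the closure, from 0 (fully open) to 1 (shut). In form: [[[dx, dy, dz, twist, jaw], ...]]. A call has 1 to 8 rows; each row shifts and turns the commanded pose from where the row before left it, along the tool's axes as they then stand; what a row does not reach is not made up. A row lasts 1/8 s, in which the tool goes at most 62.5 mm and 10.7 degrees, less where a joint would pass 70% of its speed; a pose out of reach is approached as far as the arm can. A call is refused whole if a number of a shift passes 0.0625 or a number of a turn 10.7, either way. A call with a gripper value outside its range is refused whole. The fingers move at their own pace and stop on an object; FORCE is the grip in N (left out, the last holds). Time passes only in rows, so rows that do not move let the fingers close. It gives the time, the measured TCP pose, the force, the opening and the grip force at its end, in the units of the state.
- arm.read_state(): the state, without advancing time (a new reading comes with each control period).
- arm.snapshot(name): name is "scene" or "side" or "wrist"; returns the picture (400x640x3 uint8, red, green, blue); there is no depth.
- arm.calibration(name): a dict with "vertical_fov" (degrees; the focal length in pixels is half the picture's height over the tangent of half this angle, whatever the lens; pixels are square), "cx", "cy" (the principal point, pixels), "k1" (the pictures are not rectified: a ray, as slopes to the right and down, at radius r is drawn at 1 + k1 r^2 times it, then the intrinsics apply), "T" (4x4, takes a point from camera to world coordinates). Camera axes: x right, y down, z forward; pixel columns grow to the right and rows downward; lengths in m; the calibration is good to about 2 mm. A picture is of the moment at which its call begins: read the wrist's pose just before it. calibration takes no time and is no camera call; for the wrist camera it gives the pose at the moment of the call.
- arm.close_job(): hands the job in; it is judged then, once.
Trained networks look in the newest picture that a camera, given by its name, has taken for a name from the list of things; names that differ only in an ending like _2 or _b are one class to them, and where a whole thing is asked for, a point or a joint stands for the part that bears it (a point fixed in the world has none). Each returns a list of dicts, best first, with "score" (0 to 1); they miss things now and then, are a little off and sometimes report something else, mostly with a low value. They report only what shows in the picture. A call takes as long as a camera call. They do not tell look-alikes from the thing itself.
- arm.trace(target, camera): "pixels" (400x640 bool, what is visible of it).
- arm.place_of(target, camera): "xyz" ([x, y, z] in m, in the coordinates of the camera as it stood for that picture, good to about 4 mm: a listed point, or the origin of a listed thing).
The state is a dict: "clock": time; "q": joint angles; "joint_vel": joint speeds; "effort": joint torques, N m; "tcp_pos": TCP position; "eef_rot": TCP orientation; "wrist_force": force on the tool from outside, world axes, zero at the start; "ft_torque": the same for the moment, N m; "opening": opening from 0.0 (shut) to 1.0 (fully open); "grasp_force": force on a finger pad.
Only numpy, scipy, OpenCV 4.12 (cv2) and the standard library are available. Lean on these libraries where they do the work, as an engineer would, in place of code of your own. Each camera call takes 0.05 s, during which the arm holds its last target. There are 200 camera calls.

## Task

The lid of the spare-battery box on the turntable is only laid on: the four clips around its rim are still standing up. Press the clips down one after another until all four have clicked shut and lie flat, leaving the box standing where it is on the turntable. Do not lift the box, swing the turntable round or disturb anything else.

Things in the scene. Friction and masses are not known exactly. Their poses are not given: they have to be found in the camera images.
- box: spare-battery box: square grey plastic box, white clip-down lid, 135 x 135 x 56 mm, 0.5 kg, loose in the middle of the turntable, any yaw. Origin: centre of its underside; z up. Lid: fixed 70 mm square middle and four fixed 31 mm corners, tops 56 mm above the origin; between the corners four clips, flaps 69 x 32 mm hinged on the middle's edges. Clips 0, 1, 2, 3 are on the box's +x, +y, -x, -y sides
- clip0 (a joint): clip 0 of the lid, angle in rad: 0 = standing up fully, 18 degrees (outer edge 10 mm high), 0.32 = shut flat, level with the lid's middle. It starts between 0 and 0.1. It is stiff: it moves only while pressed with about 8 N or more on its pad, straight down, and stays wherever it is left, so it must be pressed all the way until it meets its stop and is flat; it counts as clicked shut within the last 2 mm at its outer edge.
- clip1 (a joint): clip 1 of the lid, angle in rad: 0 = standing up fully, 18 degrees (outer edge 10 mm high), 0.32 = shut flat, level with the lid's middle. It starts between 0 and 0.1. It is stiff: it moves only while pressed with about 8 N or more on its pad, straight down, and stays wherever it is left, so it must be pressed all the way until it meets its stop and is flat; it counts as clicked shut within the last 2 mm at its outer edge.
- clip2 (a joint): clip 2 of the lid, angle in rad: 0 = standing up fully, 18 degrees (outer edge 10 mm high), 0.32 = shut flat, level with the lid's middle. It starts between 0 and 0.1. It is stiff: it moves only while pressed with about 8 N or more on its pad, straight down, and stays wherever it is left, so it must be pressed all the way until it meets its stop and is flat; it counts as clicked shut within the last 2 mm at its outer edge.
- clip3 (a joint): clip 3 of the lid, angle in rad: 0 = standing up fully, 18 degrees (outer edge 10 mm high), 0.32 = shut flat, level with the lid's middle. It starts between 0 and 0.1. It is stiff: it moves only while pressed with about 8 N or more on its pad, straight down, and stays wherever it is left, so it must be pressed all the way until it meets its stop and is flat; it counts as clicked shut within the last 2 mm at its outer edge.
- clip0_pad (a point): the spot to press on top of clip 0, 22 mm out from its hinge, midway along the clip; moves with it. Open it stands 5 to 7 mm higher than when shut; shut it lies 56 mm above the box's origin, 57 mm out from the box's axis towards the box's +x
- clip1_pad (a point): the spot to press on top of clip 1, 22 mm out from its hinge, midway along the clip; moves with it. Open it stands 5 to 7 mm higher than when shut; shut it lies 56 mm above the box's origin, 57 mm out from the box's axis towards the box's +y
- clip2_pad (a point): the spot to press on top of clip 2, 22 mm out from its hinge, midway along the clip; moves with it. Open it stands 5 to 7 mm higher than when shut; shut it lies 56 mm above the box's origin, 57 mm out from the box's axis towards the box's -x
- clip3_pad (a point): the spot to press on top of clip 3, 22 mm out from its hinge, midway along the clip; moves with it. Open it stands 5 to 7 mm higher than when shut; shut it lies 56 mm above the box's origin, 57 mm out from the box's axis towards the box's -y
- platter (a joint): turning angle of the turntable's platter, rad, 0 at the start. The platter is a smoked plastic disc 420 mm across with its top 30 mm above the sideboard; it turns with slight friction if pushed sideways
- black_remote: chunky black universal remote, 185 x 54 x 28 mm, lying on the turntable; origin: centre of its underside; y is its length. To be left alone
- slim_remote: slim silver remote, 145 x 34 x 12 mm, lying on the turntable; origin: centre of its underside; y is its length. To be left alone
- dish: tiny white ceramic dish, 44 mm across, 20 mm high, on the turntable; origin: centre of its underside. To be left alone
- carafe: empty glass carafe, 100 mm across, 255 mm tall, on the marble to the robot's left; origin: centre of its underside. To be left alone
- ring_box: wooden ring box, 58 x 58 x 50 mm, on the marble to the robot's right; origin: centre of its underside. To be left alone
- coasters: stack of round coasters, 96 mm across, 25 mm high, on the marble to the robot's left; origin: centre of its underside. To be left alone
- candle: white ceramic candle pot, 76 mm across, 70 mm high, on the marble to the robot's right; origin: centre of its underside. To be left alone
Mind the look-alikes: they are no part of the job. There is more than one size of the box; the one meant has the size given above.

How it is judged:
At the end, for the whole second after the job is handed in: All four clips are shut (each joint above 0.25 of 0.32 rad), and the box rests level (within 0.05 rad) within 25 mm of where it stood, the turntable turned less than 0.2 rad (value of joint each of clip0, clip1, clip2, clip3 above 0.25 rad and distance of box from where it was at the start of the episode below 0.025 m and angle between box's own z axis and vertical below 0.05 rad and linear speed of box below 0.02 m/s and value of joint platter between -0.2 and 0.2 rad); the robot touches nothing.
It fails at once if the box is lifted more than 12 mm off the turntable or tipped more than 0.2 rad (height (world z) of box above 0.042 m or angle between box's own z axis and vertical above 0.2 rad).
It fails at once if the box is pushed more than 40 mm along (distance of box from where it was at the start of the episode above 0.04 m).
It fails at once if the turntable is swung more than 0.35 rad (value of joint platter above 0.35 rad or value of joint platter below -0.35 rad).
It fails at once if another thing is disturbed: one on the marble moves more than 30 mm or the carafe tips more than 0.3 rad, or one on the turntable moves more than 60 mm or rises more than 15 mm (distance of any of black_remote, slim_remote, dish from where it was at the start of the episode above 0.06 m or distance of any of carafe, ring_box, coasters, candle from where it was at the start of the episode above 0.03 m or height (world z) of any of black_remote, slim_remote, dish above 0.045 m or angle between carafe's own z axis and vertical above 0.3 rad).
It also fails if it takes over 48 s, if anything falls off the work surface, if the arm or the gripper's body presses on something with over 40 N, if the wrist force passes 120 N, or if a joint passes its speed limit or range.

## Working session

There is one attempt and no reset: what is moved stays moved. The work goes in short steps, Python scripts to look and compute and a shell command to move; the robot and the scene stay as the last step left them, time stands still between calls to the robot, and variables do not carry over. Pictures are saved under pics/ and viewed, at most 10 in all, crops included, and the job is handed in when it is done.

```bash
mkdir -p pics; cat > h.py <<'E'
import numpy as np, cv2
from bench import arm
def save(cam,name):
    im=arm.snapshot(cam); cv2.imwrite('pics/'+name,im[:,:,::-1]); return im
def world(cam,p):
    T=np.array(arm.calibration(cam)["T"]); return T[:3,:3]@np.array(p)+T[:3,3]
def places(cam,names):
    for n in names:
        for d in arm.place_of(n,cam)[:3]: print(cam,n,round(d["score"],2),np.round(world(cam,d["xyz"]),4))
def px(cam,P):
    c=arm.calibration(cam);T=np.array(c["T"]);p=(np.array(P)-T[:3,3])@T[:3,:3]
    f=200/np.tan(np.radians(c["vertical_fov"])/2);s=p[:2]/p[2];s=s*(1+c["k1"]*(s@s));return s*f+[c["cx"],c["cy"]]
E
python3 - <<'E'
from h import *
s=arm.read_state();print(s["clock"],s["tcp_pos"],s["eef_rot"],arm.finger_overhang)
ims=[save(c,c+'0.png') for c in("scene","side")]
N=["box","clip0_pad","clip1_pad","clip2_pad","clip3_pad"]
for c in("scene","side"): places(c,N)
places("scene",["black_remote","slim_remote","dish","carafe","candle","ring_box","coasters"])
E
```

```text
0.0 [ 0.22499486 -0.60917894  0.24939156] [-8.48591920e-04  9.84382421e-01  1.76041121e-01 -2.29426658e-04] 0.019
scene box 0.95 [ 0.5555 -0.0334  0.0304]
scene box 0.9 [ 0.1995  0.2907 -0.0009]
scene clip0_pad 0.66 [ 0.6132 -0.0331  0.0924]
scene clip0_pad 0.55 [0.2184 0.2557 0.0502]
scene clip1_pad 0.8 [0.5536 0.021  0.0927]
scene clip1_pad 0.68 [0.6917 0.0007 0.0325]
scene clip1_pad 0.57 [ 0.5616 -0.0909  0.0907]
scene clip2_pad 0.8 [ 0.5001 -0.0367  0.0942]
scene clip2_pad 0.43 [0.1868 0.3314 0.0488]
scene clip2_pad 0.42 [ 0.3724 -0.4645  0.0034]
scene clip3_pad 0.56 [0.1658 0.2682 0.0495]
scene clip3_pad 0.55 [ 0.5613 -0.0938  0.0906]
scene clip3_pad 0.38 [ 0.6154 -0.0305  0.0948]
side box 0.74 [ 0.5583 -0.0328  0.0264]
side box 0.64 [0.2023 0.2912 0.004 ]
side box 0.61 [ 0.5019 -0.0347  0.0926]
side clip0_pad 0.63 [0.2213 0.2555 0.0499]
side clip0_pad 0.42 [ 0.614  -0.0327  0.0886]
side clip1_pad 0.68 [0.5506 0.0247 0.0897]
side clip1_pad 0.62 [0.2412 0.3111 0.0468]
side clip2_pad 0.54 [0.1758 0.3281 0.0447]
side clip2_pad 0.52 [ 0.503  -0.0374  0.0918]
side clip3_pad 0.5 [ 0.5609 -0.0906  0.0898]
side clip3_pad 0.49 [0.1632 0.2716 0.0466]
scene slim_remote 0.6 [0.5539 0.0194 0.0918]
scene slim_remote 0.59 [0.4476 0.0647 0.0302]
scene dish 0.42 [ 0.5016 -0.181   0.0294]
scene carafe 0.9 [ 5.501e-01  4.114e-01 -4.000e-04]
scene candle 0.69 [ 0.6392 -0.4923  0.0037]
scene candle 0.58 [ 0.6144 -0.0321  0.0918]
scene candle 0.33 [6.921e-01 1.000e-04 3.140e-02]
scene ring_box 0.98 [ 0.3708 -0.4672  0.0006]
scene coasters 0.58 [0.394  0.4249 0.001 ]
```

View pics/scene0.png

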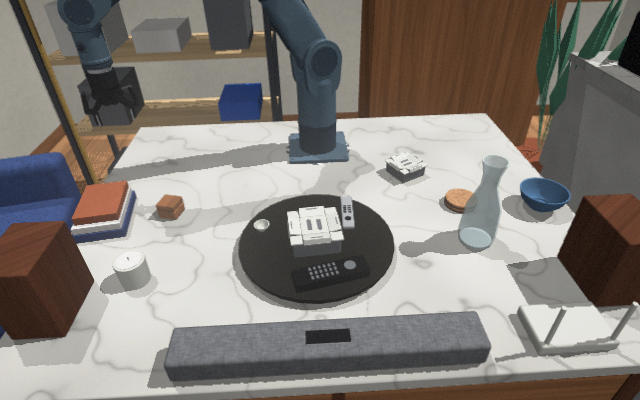

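View pics/side0.png

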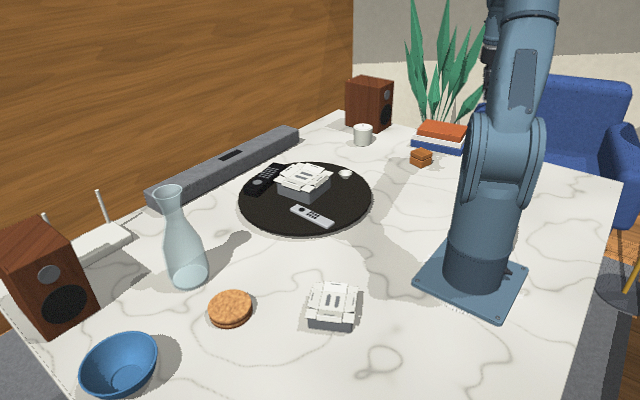

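The candidates are the box on the turntable (scene px ~315,230; side ~303,182) and a smaller look-alike on the marble (scene ~406,166; side ~333,305). The task says the box is on the turntable, so I choose the first one and check it in a crop.

```bash
python3 - <<'E'
from h import *
im=cv2.imread('pics/scene0.png')[190:270,250:380]
cv2.imwrite('pics/crop.png',cv2.resize(im,None,fx=5,fy=5,interpolation=cv2.INTER_CUBIC))
a=np.radians(3.5);c=np.array([.557,-.034])
for z,r in((.086,.0675),):
  for k in range(4):
    b=a+np.pi/4+k*np.pi/2; print(k,px("scene",[*(c+r*2**.5*np.array([np.cos(b),np.sin(b)])),z]).round(1))
E
```

```text
0 [343.6 238.8]
1 [335.9 206.3]
2 [287.1 210.4]
3 [289.7 243.7]
```

View pics/crop.png

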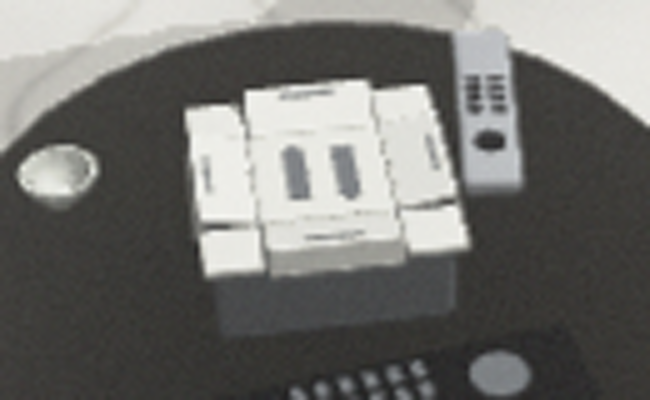

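The crop shows the square 135 mm box on the turntable with all four clips standing up. Its predicted corners match the image within about 2 px (343,239; 291,245; 287,211; 336,207). Moving now.

```bash
python3 -m handwheel '[[[0,0,0,8.4,1],[0,0,0,8.4,1],[0.04,-0.055,0,0,1],[0.04,-0.055,0,0,1],[0.04,-0.055,0,0,1],[0.04,-0.055,0,0,1],[0.04,-0.055,0,0,1],[0.04,-0.055,0,0,1]]]'; python3 -m handwheel '[[[0.04,-0.055,0,0,1],[0.04,-0.055,0,0,1],[0.03,-0.05,0,0,1],[0,0,0,0,1],[0,0,0,0,1]]]'
python3 - <<'E'
from h import *
s=arm.read_state();print(s["clock"],s["tcp_pos"],s["eef_rot"],s["opening"],s["wrist_force"])
save("wrist","w1.png");places("wrist",["box","clip0_pad","clip1_pad","clip2_pad","clip3_pad"])
E
```

```text
clock: 1.95
tcp_pos: [0.428, -0.292, 0.2507]
eef_rot: [0.0, 1.0, 0.03, 0.0]
wrist_force: [1.4, -0.0, 0.2]
opening: 0.002
grasp_force: 0.0
clock: 2.58
tcp_pos: [0.5209, -0.1372, 0.2502]
eef_rot: [0.0, 1.0, 0.03, -0.0]
wrist_force: [0.1, -0.5, 0.1]
opening: -0.0
grasp_force: 0.0
2.575 [ 0.52085817 -0.13721981  0.25021907] [ 3.34653464e-04  9.99542231e-01  3.02515705e-02 -2.42818297e-04] -0.000135023918687968 [ 0.13196498 -0.5100549   0.10474301]
wrist box 0.84 [ 0.5587 -0.0332  0.0299]
wrist clip0_pad 0.65 [ 0.6108 -0.0256  0.0885]
wrist clip1_pad 0.71 [0.558  0.0251 0.0935]
wrist clip1_pad 0.58 [0.4513 0.0672 0.0308]
wrist clip2_pad 0.7 [ 0.5038 -0.0358  0.0932]
wrist clip3_pad 0.78 [ 0.5631 -0.0902  0.0923]
```

View pics/w1.png

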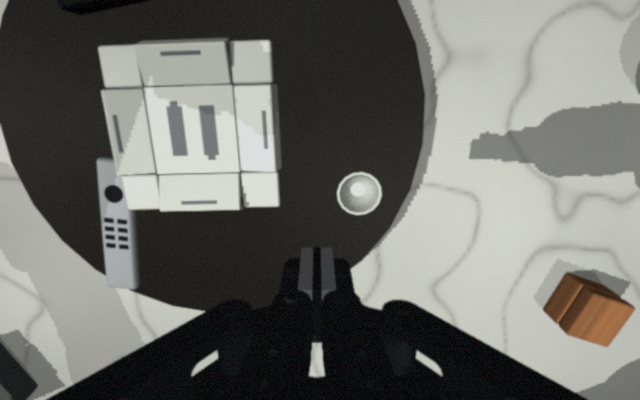

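The wrist view confirms the box: it fills px 100–280 × 40–210, clips 0–3 are up, the dish is at 359,193 and the slim remote at 118,220. I'll start with clip 3 at (0.561, −0.091).

```bash
python3 -m handwheel '[[[0.043,-0.0435,0,0,1],[0,0,0.05,0,1],[0,0,0.05,0,1],[0,0,0.02,0,1],[0,0,0.01,0,1],[0,0,0.005,0,1],[0,0,0.004,0,1],[0,0,0.003,0,1]]]';python3 -m handwheel '[[[0,0,0.002,0,1],[0,0,0,0,1]]]'
```

```text
clock: 3.88
tcp_pos: [0.5623, -0.0912, 0.1094]
eef_rot: [0.001, 1.0, 0.03, 0.001]
wrist_force: [-2.0, -2.1, 7.1]
opening: -0.002
grasp_force: 3.1
clock: 4.12
tcp_pos: [0.5623, -0.0916, 0.1074]
eef_rot: [0.001, 1.0, 0.03, 0.001]
wrist_force: [-0.4, -1.9, 4.3]
opening: 0.001
grasp_force: 1.9
```

```bash
python3 -m handwheel '[[[0,0,0.002,0,1],[0,0,0.001,0,1],[0,0,0,0,1]]]';python3 -m handwheel '[[[0,0,0.002,0,1],[0,0,0,0,1]]]'
```

```text
clock: 4.5
tcp_pos: [0.5627, -0.0919, 0.105]
eef_rot: [0.001, 1.0, 0.03, 0.001]
wrist_force: [-1.3, -2.6, 9.4]
opening: -0.0
grasp_force: 5.0
clock: 4.75
tcp_pos: [0.5647, -0.0915, 0.1047]
eef_rot: [0.001, 1.0, 0.03, 0.003]
wrist_force: [-2.7, -2.3, 20.0]
opening: 0.004
grasp_force: 10.2
```

```bash
python3 -m handwheel '[[[0,0,0.002,0,1],[0,0,0,0,1]]]';python3 -m handwheel '[[[0,0,-0.02,0,1],[0,0,-0.03,0,1],[0,0,0,0,1]]]'
python3 - <<'E'
from h import *
save("wrist","w2.png");places("wrist",["box","clip0_pad","clip1_pad","clip2_pad","clip3_pad"])
arm.snapshot("scene");places("scene",["box","clip0_pad","clip1_pad","clip2_pad","clip3_pad"])
E
```

```text
clock: 5.0
tcp_pos: [0.5665, -0.0912, 0.1044]
eef_rot: [0.001, 1.0, 0.03, 0.005]
wrist_force: [-3.3, -0.7, 30.8]
opening: -0.0
grasp_force: 15.7
clock: 5.38
tcp_pos: [0.5633, -0.0905, 0.1517]
eef_rot: [0.0, 1.0, 0.03, 0.003]
wrist_force: [-0.5, 0.3, 0.5]
opening: 0.001
grasp_force: 0.0
wrist clip0_pad 0.74 [ 0.6112 -0.021   0.0906]
wrist clip1_pad 0.6 [0.5495 0.0255 0.0875]
wrist clip3_pad 0.78 [ 0.5665 -0.0876  0.0839]
scene box 0.9 [ 0.5574 -0.0345  0.0322]
scene box 0.63 [ 0.1966  0.2889 -0.0021]
scene clip0_pad 0.61 [0.2188 0.2551 0.0499]
scene clip0_pad 0.6 [ 0.6129 -0.0248  0.0914]
scene clip1_pad 0.7 [0.5499 0.0197 0.0884]
scene clip1_pad 0.57 [0.2424 0.3087 0.0496]
scene clip2_pad 0.72 [ 0.4996 -0.04    0.0953]
scene clip2_pad 0.44 [0.1885 0.3304 0.0492]
scene clip3_pad 0.65 [ 0.5647 -0.0915  0.0827]
scene clip3_pad 0.46 [0.1639 0.2683 0.0474]
```

Clip 3 is shut: its pad is now at z ≈ 0.083. Next is clip 0, at about (0.613, −0.026).

```bash
python3 -m handwheel '[[[0.054,-0.06,0,0,1],[0,0,0.025,0,1],[0,0,0.01,0,1],[0,0,0.005,0,1],[0,0,0.003,0,1],[0,0,0.002,0,1],[0,0,0.002,0,1],[0,0,0,0,1]]]';python3 -m handwheel '[[[0,0,0.002,0,1],[0,0,0,0,1]]]'
```

```text
clock: 6.98
tcp_pos: [0.6009, -0.0425, 0.105]
eef_rot: [0.0, 1.0, 0.03, 0.001]
wrist_force: [-5.7, 0.1, 17.9]
opening: 0.002
grasp_force: 8.6
clock: 7.22
tcp_pos: [0.601, -0.0424, 0.1048]
eef_rot: [0.0, 1.0, 0.03, 0.001]
wrist_force: [-11.4, 1.0, 32.5]
opening: -0.005
grasp_force: 16.6
```

The lateral step was capped at 62.5 mm, so I landed about 20 mm short. Lifting and correcting.

```bash
python3 -m handwheel '[[[0,0,-0.02,0,1],[0,0,-0.02,0,1],[0.014,-0.016,0,0,1],[0,0,0,0,1]]]'
python3 - <<'E'
from h import *
print(arm.read_state()["tcp_pos"])
save("wrist","w3.png");places("wrist",["clip0_pad","clip1_pad"])
save("scene","s3.png");places("scene",["box","clip0_pad","clip1_pad","clip2_pad","clip3_pad"])
E
```

```text
clock: 7.72
tcp_pos: [0.6145, -0.022, 0.1403]
eef_rot: [-0.001, 0.999, 0.032, 0.001]
wrist_force: [0.3, -0.4, 0.5]
opening: -0.001
grasp_force: 0.0
[ 0.61446224 -0.02195262  0.14030756]
wrist clip0_pad 0.9 [ 0.6124 -0.0206  0.0859]
scene box 0.66 [ 0.5554 -0.0354  0.0307]
scene box 0.66 [0.1967 0.2921 0.0013]
scene clip0_pad 0.73 [ 0.6185 -0.026   0.0865]
scene clip0_pad 0.61 [0.2174 0.256  0.0497]
scene clip1_pad 0.69 [0.5457 0.0194 0.0886]
scene clip1_pad 0.66 [0.243  0.3088 0.0506]
scene clip2_pad 0.59 [0.1882 0.3276 0.0486]
scene clip2_pad 0.4 [ 0.5004 -0.0387  0.0913]
scene clip3_pad 0.64 [0.1647 0.2686 0.0489]
scene clip3_pad 0.47 [ 0.5646 -0.0944  0.0873]
```

```bash
python3 -m handwheel '[[[0,0,0.02,0,1],[0,0,0.008,0,1],[0,0,0.003,0,1],[0,0,0.002,0,1],[0,0,0.002,0,1],[0,0,0.002,0,1],[0,0,0,0,1]]]'
```

```text
clock: 9.05
tcp_pos: [0.6137, -0.0248, 0.1049]
eef_rot: [0.0, 1.0, 0.03, 0.0]
wrist_force: [-3.7, -0.3, 11.8]
opening: -0.002
grasp_force: 5.9
```

```bash
python3 -m handwheel '[[[0,0,0.002,0,1],[0,0,0,0,1]]]'
```

```text
clock: 9.3
tcp_pos: [0.6141, -0.0248, 0.1047]
eef_rot: [0.0, 1.0, 0.03, 0.001]
wrist_force: [-9.4, -0.2, 25.5]
opening: -0.002
grasp_force: 12.9
```

```bash
python3 -m handwheel '[[[0,0,-0.02,0,1],[0,0,-0.03,0,1],[-0.0315,-0.0255,0,0,1],[-0.0315,-0.0255,0,0,1],[0,0,0,0,1]]]'
python3 - <<'E'
from h import *
print(arm.read_state()["tcp_pos"])
arm.snapshot("wrist");places("wrist",["clip0_pad","clip1_pad"])
arm.snapshot("scene");places("scene",["box","clip0_pad","clip1_pad","clip2_pad","clip3_pad"])
arm.snapshot("side");places("side",["clip1_pad","clip2_pad"])
E
```

```text
clock: 9.93
tcp_pos: [0.5454, 0.0246, 0.1518]
eef_rot: [-0.0, 0.999, 0.032, -0.001]
wrist_force: [0.5, -0.9, 0.7]
opening: -0.001
grasp_force: 0.0
[0.54537804 0.02456375 0.15177791]
wrist clip0_pad 0.62 [ 0.6184 -0.0233  0.084 ]
wrist clip1_pad 0.83 [0.5557 0.0191 0.0909]
scene box 0.97 [ 0.5578 -0.0324  0.0283]
scene box 0.96 [ 0.2012  0.2866 -0.0004]
scene clip0_pad 0.61 [ 0.614  -0.0267  0.0873]
scene clip0_pad 0.5 [0.2191 0.2554 0.0471]
scene clip1_pad 0.71 [0.5469 0.02   0.0901]
scene clip1_pad 0.4 [0.2423 0.3092 0.0507]
scene clip2_pad 0.7 [ 0.5039 -0.0392  0.0947]
scene clip2_pad 0.4 [0.184  0.3292 0.0485]
scene clip3_pad 0.53 [ 0.5621 -0.0941  0.083 ]
scene clip3_pad 0.45 [0.1642 0.2698 0.0503]
side clip1_pad 0.67 [0.5479 0.0244 0.0881]
side clip1_pad 0.47 [0.237  0.3116 0.0465]
side clip2_pad 0.78 [0.1755 0.3306 0.0421]
side clip2_pad 0.69 [ 0.5033 -0.0415  0.0917]
```

Clip 1 is at about (0.550, 0.022), so I shift slightly and press.

```bash
python3 -m handwheel '[[[0.004,0.0025,0.02,0,1],[0,0,0.015,0,1],[0,0,0.005,0,1],[0,0,0.003,0,1],[0,0,0.002,0,1],[0,0,0.002,0,1],[0,0,0.002,0,1],[0,0,0,0,1]]]'
```

```text
clock: 11.52
tcp_pos: [0.5539, 0.0208, 0.1047]
eef_rot: [-0.0, 1.0, 0.03, 0.003]
wrist_force: [-1.9, -0.5, 19.6]
opening: 0.002
grasp_force: 9.7
```

```bash
python3 -m handwheel '[[[0,0,0.002,0,1],[0,0,0,0,1]]]'
```

```text
clock: 11.78
tcp_pos: [0.5557, 0.0208, 0.1045]
eef_rot: [-0.0, 1.0, 0.03, 0.004]
wrist_force: [-4.2, 0.8, 31.2]
opening: -0.003
grasp_force: 15.8
```

```bash
python3 -m handwheel '[[[0,0,-0.02,0,1],[0,0,-0.03,0,1],[-0.027,0.028,0,0,1],[-0.027,0.028,0,0,1],[0,0,0,0,1]]]'
python3 - <<'E'
from h import *
print(arm.read_state()["tcp_pos"])
arm.snapshot("scene");places("scene",["box","clip0_pad","clip1_pad","clip2_pad","clip3_pad"])
arm.snapshot("side");places("side",["clip0_pad","clip1_pad","clip2_pad"])
E
```

```text
clock: 12.4
tcp_pos: [0.4989, -0.0419, 0.1499]
eef_rot: [0.001, 1.0, 0.028, -0.001]
wrist_force: [-0.2, 0.1, -0.0]
opening: 0.001
grasp_force: 0.0
[ 0.49891418 -0.041922    0.14992883]
scene box 0.68 [0.1972 0.2919 0.0015]
scene box 0.56 [ 0.5582 -0.0364  0.0291]
scene clip0_pad 0.66 [ 0.6164 -0.0321  0.0872]
scene clip0_pad 0.53 [0.2167 0.2582 0.0492]
scene clip1_pad 0.55 [0.557  0.0231 0.0842]
scene clip1_pad 0.38 [0.2443 0.3099 0.0508]
scene clip2_pad 0.68 [0.4522 0.0703 0.0323]
scene clip2_pad 0.55 [ 0.5009 -0.0329  0.0907]
scene clip2_pad 0.4 [0.1864 0.3321 0.0476]
scene clip3_pad 0.56 [0.1645 0.2691 0.0487]
scene clip3_pad 0.46 [ 0.3721 -0.466   0.0007]
side clip0_pad 0.74 [0.2222 0.2549 0.0484]
side clip0_pad 0.46 [ 0.6152 -0.0332  0.084 ]
side clip0_pad 0.29 [ 0.5549 -0.0354  0.0262]
side clip1_pad 0.78 [0.2415 0.3105 0.047 ]
side clip1_pad 0.77 [0.5512 0.0212 0.0857]
side clip2_pad 0.58 [ 0.5022 -0.0332  0.0907]
side clip2_pad 0.51 [0.1786 0.3293 0.0465]
```

```bash
python3 -m handwheel '[[[0.001,-0.004,0.02,0,1],[0,0,0.013,0,1],[0,0,0.005,0,1],[0,0,0.003,0,1],[0,0,0.002,0,1],[0,0,0.002,0,1],[0,0,0.002,0,1],[0,0,0,0,1]]]'
```

```text
clock: 13.9
tcp_pos: [0.5005, -0.0351, 0.1046]
eef_rot: [0.0, 1.0, 0.03, -0.001]
wrist_force: [-9.7, 0.8, 21.6]
opening: 0.004
grasp_force: 11.1
```

```bash
python3 -m handwheel '[[[0,0,0.002,0,1],[0,0,0,0,1]]]'
```

```text
clock: 14.15
tcp_pos: [0.5006, -0.0352, 0.1042]
eef_rot: [0.0, 1.0, 0.03, -0.001]
wrist_force: [-15.1, 1.4, 42.1]
opening: 0.002
grasp_force: 21.6
```

Stop met. Lifting away and checking all four.

```bash
python3 -m handwheel '[[[0,0,-0.03,0,1],[0,0,-0.05,0,1],[0,0,-0.05,0,1],[-0.03,0.05,0,0,1],[0,0.06,0,0,1],[0,0,0,0,1],[0,0,0,0,1]]]'
python3 - <<'E'
from h import *
print(arm.read_state()["wrist_force"])
N=["box","clip0_pad","clip1_pad","clip2_pad","clip3_pad"]
a=save("wrist","w5.png");places("wrist",N)
b=save("scene","s5.png");places("scene",N)
c=save("side","d5.png")
C=lambda i,y,x:cv2.resize(i[y:y+100,x:x+133],(399,300),interpolation=cv2.INTER_CUBIC)
m=np.vstack([np.hstack([C(b,180,250),C(c,130,240)]),np.hstack([cv2.resize(a,(399,300)),np.zeros((300,399,3),np.uint8)])])
cv2.imwrite('pics/end.png',m[:,:,::-1])
E
```

```text
clock: 15.02
tcp_pos: [0.4785, -0.1464, 0.2313]
eef_rot: [-0.0, 1.0, 0.03, 0.0]
wrist_force: [-0.0, 1.4, -0.1]
opening: 0.001
grasp_force: 0.0
[-0.04545846  1.37097751 -0.0679018 ]
wrist box 0.55 [ 0.5573 -0.0286  0.0303]
wrist clip1_pad 0.68 [0.5554 0.0261 0.0843]
wrist clip2_pad 0.73 [ 0.5036 -0.0303  0.0871]
wrist clip3_pad 0.66 [ 0.5593 -0.0921  0.0884]
scene box 0.61 [ 0.2016  0.288  -0.0007]
scene box 0.6 [ 0.5574 -0.0343  0.0295]
scene clip0_pad 0.81 [ 0.6145 -0.034   0.0859]
scene clip0_pad 0.5 [0.2171 0.2573 0.0442]
scene clip1_pad 0.61 [0.5543 0.022  0.0868]
scene clip1_pad 0.61 [0.2429 0.3097 0.0516]
scene clip2_pad 0.7 [ 0.4995 -0.038   0.0876]
scene clip2_pad 0.55 [0.1866 0.3301 0.0506]
scene clip3_pad 0.77 [ 0.5573 -0.0935  0.0847]
scene clip3_pad 0.66 [ 0.6953 -0.0069  0.0328]
scene clip3_pad 0.65 [0.1639 0.2658 0.0467]
```

View pics/end.png

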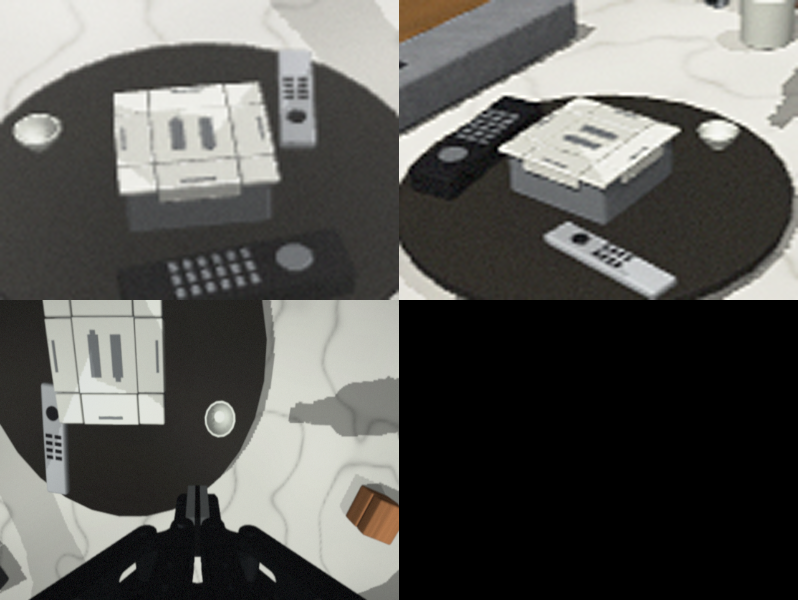

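The picture shows all four clips flat with the lid, pads at z ≈ 0.084–0.088. The box is still in place (scene crop ~195,150), the turntable is barely turned, and the gripper is clear. Handing in.

```bash
python3 -c "from bench import arm; print(arm.close_job())"
```

```text
the job is handed in; nothing more can be done
None
```

All four clips are pressed flat to their stops, the box still stands where it was on the turntable, and the job is handed in; no verdict was returned.

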